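Unlock the spray-air regulator and reset its sunken trim knob

ROBOT

A 6-joint arm with a two-finger parallel gripper is mounted at the origin on the work surface. World frame = base frame: x ahead of the robot, y to its left, z up, the work surface at z = 0. Lengths are in m, angles in rad, forces in N, time in s.
With the tool pointing down it reaches from about 0.35 to 0.725 m from the base axis. Payload 6 kg.
Tool frame: the origin (TCP) lies at the very end of the fingers, on their centre line; the grasp point (between the pads) lies 19 mm behind it; z points along the fingers, y is the line along which they close (so a half turn about z gives the same grasp; the last joint's range is limited). The gripper opens to 85 mm and grips with 20 to 120 N. Pads are 22 mm wide; open, the fingers measure 114 mm over their backs; the gripper's body (76 mm by 85 mm) begins 54 mm behind the grasp point. The pads swing forward as they close: fully open they stand 13 mm farther back than shut.
Start: joints at [-0.797, 0.04, 0.085, 0, -1.615, -0.334], TCP at [0.255, -0.543, 0.231] pointing down, gripper open.
Joint ranges: [-2.56, 2.56], [-1.29, 2.01], [-1.08, 1.49], [-3.29, 1.98], [-2.81, -0.18], [-2.99, 2.99]. Speed limits (rad/s): [2.57, 2.57, 3.01, 3.14, 3.14, 3.14].

INTERFACE

Orientations are given as [roll, pitch, yaw] about the fixed x, y, z axes, in that order (R = Rz(yaw) Ry(pitch) Rx(roll)).
In Python, from workcell import get_obs, capture, finish_job gives the robot as it stands.
- The arm moves only by the tool step_arm, never from a script. Its argument "plan" is a list of rows, each an object with "dp": the shift along the tool's x, y, z in cm, a list of three; "delta_rot": the turn, a rotation vector about the tool's x, y, z in degrees, a list of three; "fingers": the opening, from 0 (shut) to 1 (fully open). A call has 1 to 10 rows; each row shifts and turns the commanded pose from where the row before left it, along the tool's axes as they then stand; what a row does not reach is not made up. A row lasts 1/8 s, in which the tool goes at most 62.5 mm and 10.7 degrees, less where a joint would pass 70% of its speed; a pose out of reach is approached as far as the arm can. A call is refused whole if a number of a shift passes 6.25 or a number of a turn 10.7, either way. A call with a gripper value outside its range is refused whole. The fingers move at their own pace and stop on an object; the grip force is fixed at half the most. Time passes only in rows, so rows that do not move let the fingers close. It gives the time, the measured TCP pose, the force, the opening and the grip force at its end, in the units of the state.
- get_obs(): the state, without advancing time (a new reading comes with each control period).
- capture(name): name is "scene" or "top" or "wrist"; returns a dict with "frame" (400x640x3 uint8, blue, green, red), "mtx" (3x3 intrinsics, pixels), "R" (3x3) and "t" (3): a world point X has camera coordinates R X + t; the wrist camera has in their place "mount" (4x4, takes a point from camera to tool coordinates, whose origin is the TCP and whose axes are the flange's). Camera axes: x right, y down, z forward; pixel columns grow to the right and rows downward; lengths in m; the calibration is good to about 2 mm. The wrist camera is an equidistant fisheye: a pixel r from the principal point sees the ray r / f radians off the axis. A picture is of the moment at which its call begins: read the wrist's pose just before it. There is no depth.
- finish_job(): hands the job in; it is judged then, once.
The state is a dict: "clock": time; "joint_positions": joint angles; "qd": joint speeds; "joint_efforts": joint torques, N m; "ee_pos": TCP position; "tool_rot": TCP orientation; "ft_force": force on the tool from outside, world axes, zero at the start; "moment": the same for the moment, N m; "gripper_width": finger opening in m; "grip_force": force on a finger pad.
Only numpy, scipy, OpenCV 4.12 (cv2) and the standard library are available. Lean on these libraries where they do the work, as an engineer would, in place of code of your own. Each camera call takes 0.05 s, during which the arm holds its last target. There are 200 camera calls.

TASK

In the pastry spray corner, take the key with the flat bow and the two-winged bit from the rack, push it fully home in the keyhole of the low steel regulator box and turn it clockwise, a quarter turn to its stop, so that the hidden bolt lets the shutter spring open. Leave the key seated and turned in the lock, then reach into the uncovered well and turn the sunken knob clockwise until its nose points straight at the stud on the rim. Leave the other key in the rack, and the sugar rose, the spray gun and the jar where they stand.

Things in the scene. Friction and masses are not known exactly. Their poses are not given: they have to be found in the camera images.
- winged_grip (a point): centre of the flat bow of the key to use (plain steel, 99 mm tall, 0.15 kg, upright and loose in the rack). z runs up the shank, x along the wide side of bow and bit. The bow is an upright plate 60 (x) x 12 (y) mm, from 24 mm below to 23 mm above this point. Works either way round (half turn). Starts within 0.7 rad of the rack's yaw.
- winged_seat (a point): same key, same axes: centre of the underside of its round collar (46 mm across, 5 mm thick), 29 mm below the grip centre; it rests on the keyhole plate when the key is fully in. Below it a 7 mm round shank; the bit, a two-winged flat blade 26 (x) x 7 (y) mm with a rounded lower end (3.5 mm radius), lies from 24 to 47 mm below this point, the key's end.
- square_grip (a point): centre of the head of the other key, not to be used: same collar and shank and length, but a round upright cylindrical head 38 mm across and a plain square bit 12 x 12 mm. It hangs in the other hole of the rack; the two may be swapped.
- rack: low steel key rack, fixed, 68 (x) x 200 (y) mm; origin under its centre on the bench. Its top, 75 mm up and 6 mm thick, has two 34 mm square holes at y = +50 and -50 mm; each key hangs upright through one, its collar on the top. Lift a key 55 mm straight up to clear the rack.
- regbox: low stainless regulator box, fixed, 90 mm high; origin on the bench. Reaches from x = -80 to +200 mm and y = -135 to +135 mm in its own frame. Lock on its left (+y) half, shutter and well on its right (-y) half. Rack and box stand left or right of one another, either way.
- keyhole (a point): centre of the keyhole's mouth, level with the box's top, 85 mm to the box's +y; axes as the box. A slot 29 mm (along x) by 9.6 mm in a square aluminium plate, 60 x 60 mm and 20 mm thick. The key goes in from above, bit along the slot, 47 mm deep, till its collar lies on the plate; only then is the bit below the plate and free to turn. Once turned the key is trapped.
- lock (a joint): angle of the lock barrel under the keyhole plate: 0 in line with the slot, grows clockwise seen from above, stop at 1.57 rad. Stays where left. Light friction (about 0.1 N m); the key has about 0.1 rad of play in it. The bolt lets go at about 1.1 to 1.3 rad.
- shutter (a joint): travel of the shutter: 0 shut over the well and held by the hidden bolt, opens by its spring to 0.125 m (towards the box's +x) in about 1 s and stays open.
- shutter_mid (a point): centre of the top of the shutter, a flat steel plate 122 x 122 mm, 5 mm above the box's top, sliding between two rails 6 mm high.
- knob_grip (a point): point on the knob's axis at grip height, 16 mm below the box's top, 65 mm to the box's -y; x towards its nose. A black bar 46 (x) x 14 (y) mm, top 11 mm above this point, on a 52 mm disc whose top is 21 mm below it, in a square well 108 x 108 mm, floor 26 mm below this point. At one end a nose, 6 mm wide, reaches 35 mm from the axis.
- knob (a joint): angle of the knob: 0 nose towards the box's +x, grows clockwise seen from above; 1.571 rad: nose straight at the stud (box's -y). Range 0 to 2.6; starts between 0.2 and 0.8. Light friction (0.06 N m); it stays where left.
- stud (a point): top of the round steel stud, 10 mm across, standing 12 mm above the box's top at the middle of the well's right (-y) rim, 66 mm from the knob's axis.
- rose_mid (a point): white sugar rose on a clear foot, 65 mm across, 62 mm tall, standing loose on the box's top behind the lock (towards the box's +x); this point is on its axis 30 mm above the box's top. Bystander.
- spraygun_mid (a point): blue spray gun with a white cup on a round foot, loose on the bench behind the rack, 140 mm tall, about 110 mm long (x); this point is on its axis 70 mm up. Bystander.
- jar_mid (a point): white lidded jar, 56 mm across, 85 mm tall, loose on the bench on the robot's side of the rack; this point is its centre. Bystander.
- winged: the key to use as a whole; origin at the centre of the underside of its collar.
Mind the look-alikes: they are no part of the job. Leave any purple look-alike of the winged alone.

How it is judged:
On the way, in this order (a step that is already met when the one before it is completed fails the run):
1. the winged key is fully in the keyhole, collar on the plate, lock not yet turned (z of winged_seat in the frame of keyhole between -0.003 and 0.0045 m and horizontal distance between winged_seat and keyhole below 0.005 m and angle between winged_seat's own z axis and vertical below 0.1 rad and value of joint lock below 0.3 rad), for 0.1 s.
2. the key, still fully in, has turned the lock to its stop and the shutter has sprung open (z of winged_seat in the frame of keyhole between -0.003 and 0.0045 m and horizontal distance between winged_seat and keyhole below 0.005 m and angle between winged_seat's own z axis and vertical below 0.1 rad and value of joint lock above 1.3 rad and value of joint shutter above 0.11 m), for 0.2 s.
At the end, for the whole second after the job is handed in: The winged key stands fully in the keyhole (collar within 4.5 mm of the plate, within 5 mm of its centre, upright), the lock is turned past 1.3 rad, the shutter is open beyond 110 mm, the knob's nose points at the stud within 0.15 rad, and all is at rest (all of step 2 and value of joint knob between 1.421 and 1.721 rad and linear speed of winged below 0.02 m/s and velocity of joint knob between -0.05 and 0.05 rad/s); the robot touches nothing.
It fails at once if the sugar rose is shoved more than 25 mm or tipped (distance of rose_mid from where it was at the start of the episode above 0.025 m or angle between rose_mid's own z axis and vertical above 0.4 rad).
It fails at once if the spray gun is shoved more than 25 mm or tipped (distance of spraygun_mid from where it was at the start of the episode above 0.025 m or angle between spraygun_mid's own z axis and vertical above 0.4 rad).
It fails at once if the jar is shoved more than 25 mm or tipped (distance of jar_mid from where it was at the start of the episode above 0.025 m or angle between jar_mid's own z axis and vertical above 0.4 rad).
It fails at once if the other (round-headed) key is taken from its place (moved more than 25 mm) (distance of square_grip from where it was at the start of the episode above 0.025 m).
It fails at once if the shutter is forced open while the lock is not turned (value of joint shutter above 0.03 m and value of joint lock below 0.8 rad).
It also fails if it takes over 64 s, if anything falls off the work surface, if the arm or the gripper's body presses on something with over 40 N, if the wrist force passes 120 N, or if a joint passes its speed limit or range.

## Working session

There is one attempt and no reset: what is moved stays moved. The work goes in short steps, Python scripts to look and compute and a tool call to move; the robot and the scene stay as the last step left them, time stands still between calls to the robot, and variables do not carry over. Pictures are saved under pics/ and viewed, at most 10 in all, crops included, and the job is handed in when it is done.

Besides the shell and the picture viewer there is one more tool, called after "Call:" by a JSON object that holds its "api" and its "payload", one argument or row to a line. step_arm: Moves the arm, as the interface text tells. Its arguments: {"type":"object","properties":{"plan":{"type":"array","items":{"type":"object","properties":{"dp":{"type":"array","items":{"type":"number"}},"delta_rot":{"type":"array","items":{"type":"number"}},"fingers":{"type":"number"}}}}},"required":["plan"]}

```bash
ls; mkdir -p pics
python3 - <<'E'
from workcell import get_obs,capture
import cv2,numpy as np,pickle
o=get_obs();print(o)
d={}
for n in("scene","top"):
    c=capture(n);d[n]=c;cv2.imwrite(f"pics/{n}0.png",c["frame"])
    print(n,c["mtx"].tolist(),c["R"].tolist(),c["t"].tolist())
pickle.dump(d,open("cams.pkl","wb"))
E
```

```text
pics
{'clock': 0.0, 'joint_positions': array([-7.97278668e-01,  4.08211937e-02,  8.38110331e-02, -4.53032518e-04,
       -1.61553390e+00, -3.33699683e-01]), 'qd': array([ 0.00119517,  0.0004688 , -0.00044204,  0.0001949 ,  0.0009741 ,
        0.00013167]), 'joint_efforts': array([ 6.68085977e-04, -3.68203568e+01,  3.47414231e+01,  6.93204135e+00,
       -5.35963118e-03,  2.04821060e-05]), 'ee_pos': array([ 0.25538925, -0.5425603 ,  0.23027578]), 'tool_rot': array([ 3.13979308e+00, -1.44806239e-04, -2.70175468e+00]), 'ft_force': array([ 0.3708306 ,  0.85977015, -0.35548941]), 'moment': array([ 0.00656024, -0.02117611,  0.02486783]), 'grip_force': 0.0, 'gripper_width': 0.085707255988439}
scene [[482.5959779015348, 0.0, 318.2899625281604], [0.0, 482.5959779015348, 203.83906096511174], [0.0, 0.0, 1.0]] [[-0.5291637100299649, 0.8484003000975975, -0.014237232232053896], [0.5762357093030616, 0.34699181943493973, -0.7399655968821977], [-0.6228468313408364, -0.39976694215447134, -0.6724940272219099]] [0.39064691633317217, -0.21148141628236528, 1.3777814676417985]
top [[386.54479519742387, 0.0, 316.48056584744666], [0.0, 386.54479519742387, 201.51611153728697], [0.0, 0.0, 1.0]] [[0.02284641161857697, -0.9993754321092833, 0.026958990569714177], [-0.9883213698141267, -0.026641083968586523, -0.15003707079821044], [0.15066157919284878, -0.023216337811164528, -0.9883127491911428]] [-0.1267583042030423, 0.5456172054985643, 0.8244794671883052]
```

View pics/top0.png

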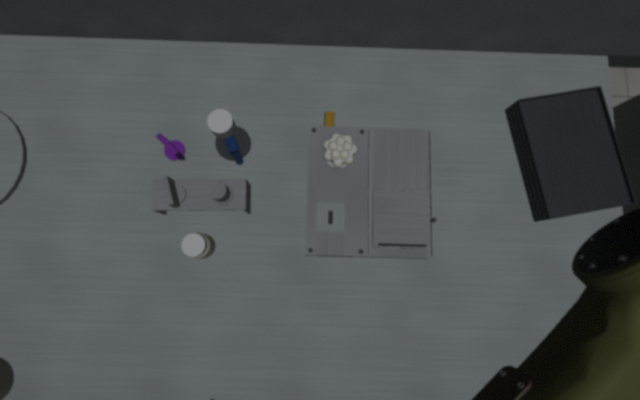

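View pics/scene0.png

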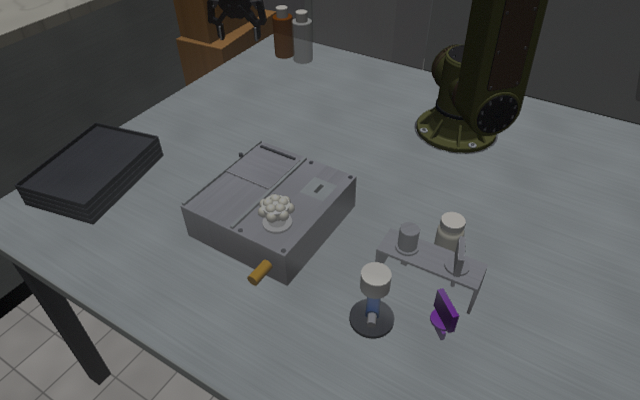

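The top view shows the rack at (200,195) with two steel keys in it. The key at (175,192) has a thin flat bow, and the key at (220,192) has a round head. A purple look-alike lies at (170,148). The box has its keyhole at (331,216) and its stud at (433,219). The winged key is the steel one at (175,192), so I'll confirm it in a crop and measure.

```bash
cat > h.py <<'E'
import numpy as np,cv2,pickle
from scipy.spatial.transform import Rotation as Ro
def ray(c,uv):
    d=np.linalg.inv(c["mtx"])@[uv[0],uv[1],1.]; return -c["R"].T@c["t"], c["R"].T@d
def plane(c,uv,z):
    o,d=ray(c,uv); return o+d*(z-o[2])/d[2]
def tri(c1,p1,c2,p2):
    o1,d1=ray(c1,p1);o2,d2=ray(c2,p2)
    s=np.linalg.lstsq(np.stack([d1,-d2],1),o2-o1,rcond=None)[0]
    a,b=o1+s[0]*d1,o2+s[1]*d2; return (a+b)/2,np.linalg.norm(a-b)
def wplane(c,ob,uv,z):
    m=c["mtx"];x=(uv[0]-m[0,2])/m[0,0];y=(uv[1]-m[1,2])/m[1,1];r=np.hypot(x,y)+1e-12
    d=np.array([np.sin(r)*x/r,np.sin(r)*y/r,np.cos(r)])
    T=np.array(c["mount"]);R=Ro.from_euler("xyz",ob["tool_rot"]).as_matrix()
    o=np.array(ob["ee_pos"])+R@T[:3,3];d=R@T[:3,:3]@d
    return o+d*(z-o[2])/d[2]
E
python3 - <<'E'
from h import *
d=pickle.load(open("cams.pkl","rb"));t,s=d["top"],d["scene"]
a=cv2.resize(t["frame"][165:225,145:255],None,fx=5,fy=5,interpolation=cv2.INTER_CUBIC)
b=cv2.resize(s["frame"][205:310,370:495],None,fx=4.4,fy=4.4,interpolation=cv2.INTER_CUBIC)[:,:550]
k=cv2.resize(t["frame"][120:265,300:440],None,fx=1.8,fy=1.8,interpolation=cv2.INTER_CUBIC)
im=np.zeros((600,800,3),np.uint8);im[:300,:550]=a;h=min(300,b.shape[0]);im[300:300+h,:b.shape[1]]=b[70:370][:h] if b.shape[0]>=370 else b[:h]
im[:k.shape[0],550:550+k.shape[1]]=k[:, :250]
im=cv2.convertScaleAbs(im,alpha=1.6)
cv2.imwrite("pics/crop.png",im)
# slot
g=cv2.cvtColor(t["frame"],cv2.COLOR_BGR2GRAY)
def blob(x0,y0,x1,y1,th):
    m=(g[y0:y1,x0:x1]<th).astype(np.uint8);n,l,st,ce=cv2.connectedComponentsWithStats(m)
    return [(st[i,4],(ce[i]+[x0,y0]).round(1).tolist()) for i in range(1,n) if st[i,4]>3]
print(g[205:230,320:345].min(),blob(322,205,342,230,60),blob(428,212,442,226,70))
for p in [(331,216.5)]: print("keyhole",plane(t,p,.09))
cs=[(308,127),(432,129),(432,257.5),(306,256.5)]
for p in cs: print(plane(t,p,.09).round(4))
print("stud",plane(t,(433.5,219.5),.102))
for p in [(152,178),(247,179),(247,211),(152,212)]: print("rack",plane(t,p,.075).round(4))
E
```

```text
41 [(np.int32(35), [330.0, 217.0])] [(np.int32(22), [432.3, 219.7])]
keyhole [ 0.51027258 -0.14340454  0.09      ]
[ 0.7054 -0.0898  0.09  ]
[ 0.7097 -0.3626  0.09  ]
[ 0.4295 -0.3564  0.09  ]
[ 0.4255 -0.0929  0.09  ]
stud [ 0.50815266 -0.35738942  0.102     ]
rack [0.5854 0.2432 0.075 ]
rack [0.589  0.0394 0.075 ]
rack [0.5192 0.0359 0.075 ]
rack [0.5117 0.2369 0.075 ]
```

View pics/crop.png

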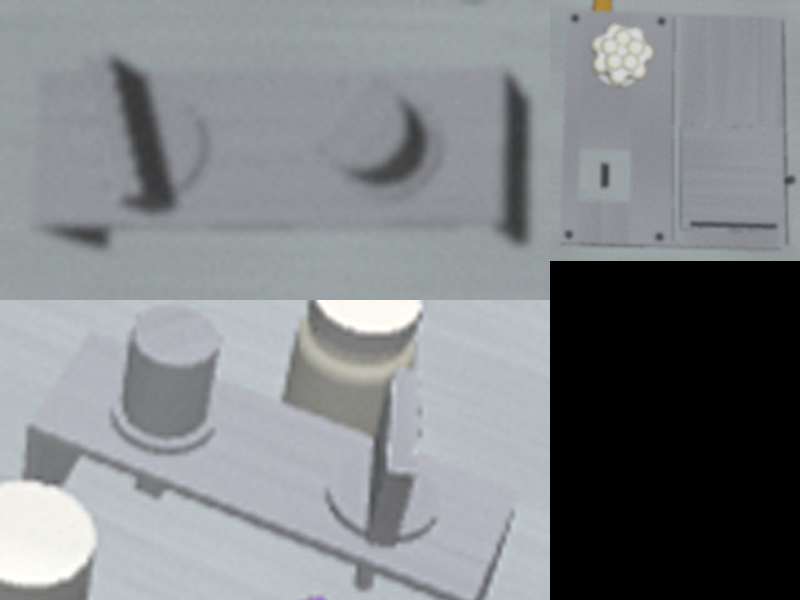

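The crop confirms it: the steel key at +y (top-view pixel about (175,192)) has a thin flat bow, and the one at (220,192) is the round head. I measured the box and rack, and both match the stated sizes. Next I'll move over the rack for a wrist look.

```bash
cat >> h.py <<'E'
def togo(target,ob):
    """shift in tool axes (cm) from measured pose, yaw now"""
    R=Ro.from_euler("xyz",ob["tool_rot"]).as_matrix()
    return (R.T@(np.array(target)-ob["ee_pos"])*100).round(2)
E
python3 - <<'E'
from h import *
from workcell import *
o=get_obs();print(togo([.50,.15,.27],o))
c=capture("wrist");print(np.array(c["mount"]).round(3).tolist(),c["mtx"].tolist())
E
```

```text
[-51.62  52.26  -3.89]
[[-0.0, -0.956, -0.293, 0.074], [1.0, 0.0, -0.001, -0.001], [0.001, -0.293, 0.956, -0.143], [0.0, 0.0, 0.0, 1.0]] [[309.70691628693146, 0.0, 319.0973690359821], [0.0, 309.70691628693146, 199.17247580622916], [0.0, 0.0, 1.0]]
```

Call:
{"api": "step_arm", "payload": {
  "plan": [
    {"dp":[-4,4,-0.3],"fingers":1},
    {"dp":[-4,4,-0.3],"fingers":1},
    {"dp":[-4,4,-0.3],"fingers":1},
    {"dp":[-4,4,-0.3],"fingers":1},
    {"dp":[-4,4,-0.3],"fingers":1},
    {"dp":[-4,4,-0.3],"fingers":1},
    {"dp":[-4,4,-0.3],"fingers":1},
    {"dp":[-4,4,-0.3],"fingers":1},
    {"dp":[-4,4,-0.3],"fingers":1},
    {"dp":[-4,4,-0.3],"fingers":1}
  ]
}}

```text
$.plan[0]: bad value
```

Call:
{"api": "step_arm", "payload": {
  "plan": [
    {"dp":[-4,4,-0.3],"fingers":1},
    {"dp":[-4,4,-0.3],"fingers":1},
    {"dp":[-3.6,4.2,0],"fingers":1},
    {"delta_rot":[0,0,-10.5]},
    {"delta_rot":[0,0,-10.5]},
    {"delta_rot":[0,0,-10.5]},
    {"delta_rot":[0,0,-10.5]},
    {"delta_rot":[0,0,-10.5]},
    {"delta_rot":[0,0,-10.5]},
    {"delta_rot":[0,0,-10.5]}
  ]
}}

```text
$.plan[0]: bad value
```

Call:
{"api": "step_arm", "payload": {
  "plan": [
    {"delta_rot":[0,0,-10.5]},
    {"delta_rot":[0,0,-10.5]},
    {"delta_rot":[0,0,-10.5]},
    {"delta_rot":[0,0,-10.5]},
    {"delta_rot":[0,0,-10.5]},
    {"delta_rot":[0,0,-10.5]},
    {"delta_rot":[0,0,-10.5]},
    {"delta_rot":[0,0,-8]},
    {}
  ]
}}

```text
$.plan[0]: bad value
```

Run:
```python
from h import *
from workcell import *
o=get_obs();c=capture("wrist");print(o["ee_pos"],o["tool_rot"],o["joint_positions"].round(3))
pickle.dump((o,c),open("w1.pkl","wb"));cv2.imwrite("pics/w1.png",c["frame"])
```

```text
[ 0.25539606 -0.54266526  0.23052916] [ 3.14027490e+00 -1.09625485e-04 -2.70180931e+00] [-0.797  0.041  0.084 -0.    -1.615 -0.334]
```

View pics/w1.png

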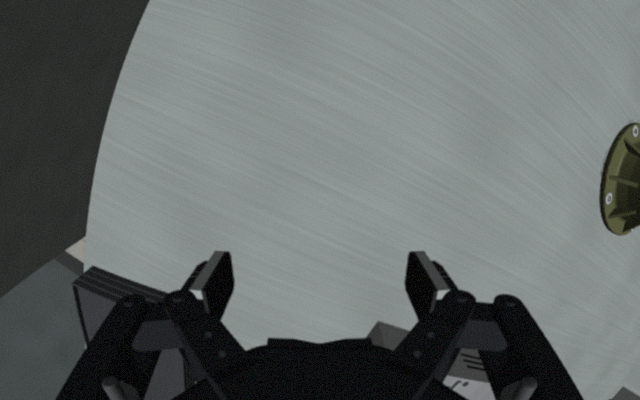

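The wrist picture shows only bench and the open fingers at the start pose (finger tips at about (220,255) and (415,255)). All three moves were refused because every row needs all three fields, so I'm resending them in full.

Call:
{"api": "step_arm", "payload": {
  "plan": [
    {"dp":[-4,4,-0.3],"delta_rot":[0,0,0],"fingers":1},
    {"dp":[-4,4,-0.3],"delta_rot":[0,0,0],"fingers":1},
    {"dp":[-4,4,-0.3],"delta_rot":[0,0,0],"fingers":1},
    {"dp":[-4,4,-0.3],"delta_rot":[0,0,0],"fingers":1},
    {"dp":[-4,4,-0.3],"delta_rot":[0,0,0],"fingers":1},
    {"dp":[-4,4,-0.3],"delta_rot":[0,0,0],"fingers":1},
    {"dp":[-4,4,-0.3],"delta_rot":[0,0,0],"fingers":1},
    {"dp":[-4,4,-0.3],"delta_rot":[0,0,0],"fingers":1},
    {"dp":[-4,4,-0.3],"delta_rot":[0,0,0],"fingers":1},
    {"dp":[-4,4,-0.3],"delta_rot":[0,0,0],"fingers":1}
  ]
}}

```text
clock: 1.45
ee_pos: [0.4473, -0.0087, 0.2616]
tool_rot: [3.141, 0.001, -2.701]
ft_force: [1.4, -0.8, 0.5]
gripper_width: 0.0854
grip_force: 0.0
```

Call:
{"api": "step_arm", "payload": {
  "plan": [
    {"dp":[-4,4,-0.3],"delta_rot":[0,0,0],"fingers":1},
    {"dp":[-4,4,-0.3],"delta_rot":[0,0,0],"fingers":1},
    {"dp":[-3.6,4.2,0],"delta_rot":[0,0,0],"fingers":1},
    {"dp":[0,0,0],"delta_rot":[0,0,-10.5],"fingers":1},
    {"dp":[0,0,0],"delta_rot":[0,0,-10.5],"fingers":1},
    {"dp":[0,0,0],"delta_rot":[0,0,-10.5],"fingers":1},
    {"dp":[0,0,0],"delta_rot":[0,0,-10.5],"fingers":1},
    {"dp":[0,0,0],"delta_rot":[0,0,-10.5],"fingers":1},
    {"dp":[0,0,0],"delta_rot":[0,0,-10.5],"fingers":1},
    {"dp":[0,0,0],"delta_rot":[0,0,-10.5],"fingers":1}
  ]
}}

```text
clock: 2.7
ee_pos: [0.5, 0.1492, 0.2671]
tool_rot: [3.141, 0.0, -1.413]
ft_force: [0.7, 0.2, -0.0]
gripper_width: 0.0854
grip_force: 0.0
```

Call:
{"api": "step_arm", "payload": {
  "plan": [
    {"dp":[0,0,0],"delta_rot":[0,0,-10.5],"fingers":1},
    {"dp":[0,0,0],"delta_rot":[0,0,-10.5],"fingers":1},
    {"dp":[0,0,0],"delta_rot":[0,0,-10.5],"fingers":1},
    {"dp":[0,0,0],"delta_rot":[0,0,-10.5],"fingers":1},
    {"dp":[0,0,0],"delta_rot":[0,0,-10.5],"fingers":1},
    {"dp":[0,0,0],"delta_rot":[0,0,-10.5],"fingers":1},
    {"dp":[0,0,0],"delta_rot":[0,0,-10.5],"fingers":1},
    {"dp":[0,0,0],"delta_rot":[0,0,-10.5],"fingers":1},
    {"dp":[0,0,0],"delta_rot":[0,0,-8],"fingers":1},
    {"dp":[0,0,0],"delta_rot":[0,0,0],"fingers":1}
  ]
}}

```text
clock: 3.95
ee_pos: [0.5, 0.1491, 0.2671]
tool_rot: [-3.142, 0.0, 0.185]
ft_force: [-0.4, 0.5, 0.0]
gripper_width: 0.0854
grip_force: 0.0
```

Run:
```python
from h import *
from workcell import *
o=get_obs();c=capture("wrist");print(o["ee_pos"],o["tool_rot"],o["joint_positions"].round(3))
pickle.dump((o,c),open("w1.pkl","wb"));cv2.imwrite("pics/w1b.png",cv2.convertScaleAbs(c["frame"],alpha=1.5))
```

```text
[0.50004729 0.14914771 0.26712718] [-3.14153343e+00  3.46726393e-04  1.85463337e-01] [ 0.676 -0.161 -0.042 -0.    -1.69   1.08 ]
```

View pics/w1b.png

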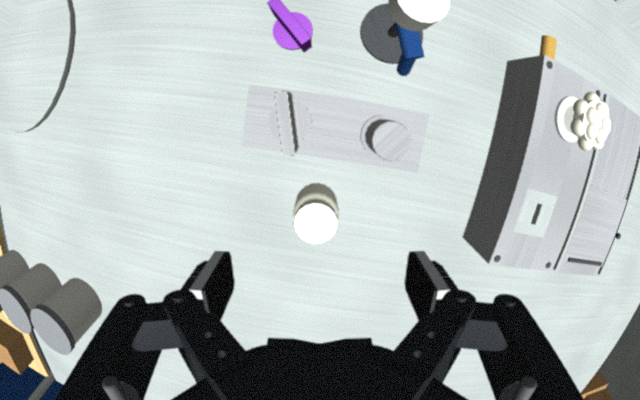

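The wrist view shows the winged bow as a thin plate from about (281,92) to (291,152), the round head at (388,138), the jar at (316,222), the keyhole slot at (537,214) and the rose at (590,122). I'll enlarge the bow.

Run:
```python
from h import *
o,c=pickle.load(open("w1.pkl","rb"))
a=cv2.resize(c["frame"][80:170,235:335],None,fx=6,fy=6,interpolation=cv2.INTER_CUBIC)
cv2.imwrite("pics/w1c.png",cv2.convertScaleAbs(a,alpha=1.5,beta=-20))
g=cv2.cvtColor(c["frame"],cv2.COLOR_BGR2GRAY)
for n,p in dict(a=(279,92),b=(292,152)).items(): print(n,wplane(c,o,p,.127))
m=(g[195:235,522:552]<60).astype(np.uint8);n,l,s,ce=cv2.connectedComponentsWithStats(m)
for i in range(1,n):
    if s[i,4]>5:
        p=ce[i]+[522,195];print(s[i],p,wplane(c,o,p,.09))
```

```text
a [0.58154951 0.20001448 0.127     ]
b [0.52894665 0.17879146 0.127     ]
[11 10  7 18 42] [536.04761905 213.33333333] [ 0.51126048 -0.14287751  0.09      ]
```

View pics/w1c.png

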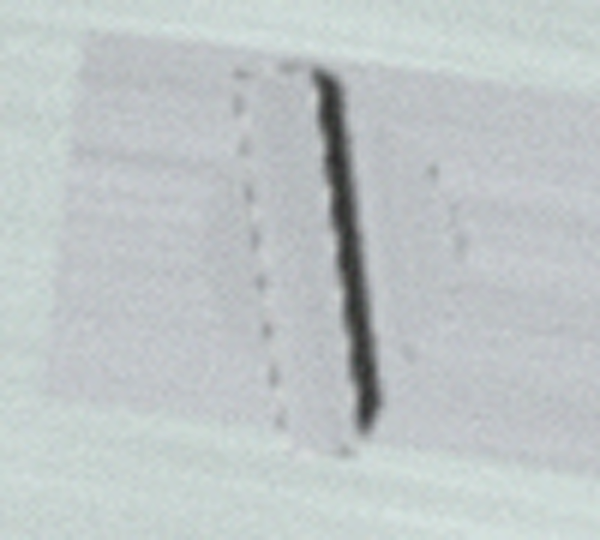

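The crop shows the bow's top face with far end middle at full-frame (281.3,91.5) and near end middle at (288.2,153.5). Its width is about 13 px, or 12 mm, as expected.

Run:
```python
from h import *
o,c=pickle.load(open("w1.pkl","rb"))
a=wplane(c,o,(281.3,91.5),.127);b=wplane(c,o,(288.2,153.5),.127)
m=(a+b)/2;y=np.arctan2(*(a-b)[1::-1]);print(a,b,m,np.linalg.norm(a-b),"yaw",y)
t=np.array([m[0],m[1],.267]);print("go",togo(t,o),"turn",np.degrees(y-o["tool_rot"][2]))
```

```text
[0.58232981 0.19802498 0.127     ] [0.52694161 0.18203431 0.127     ] [0.55463571 0.19002964 0.127     ] 0.05765026893956146 yaw 0.28105939277688036
go [ 6.12 -3.01  0.01] turn 5.4772505510660565
```

Call:
{"api": "step_arm", "payload": {
  "plan": [
    {"dp":[3.1,-1.5,0],"delta_rot":[0,0,0],"fingers":1},
    {"dp":[3.0,-1.5,0],"delta_rot":[0,0,0],"fingers":1},
    {"dp":[0,0,0],"delta_rot":[0,0,-5.5],"fingers":1},
    {"dp":[0,0,4],"delta_rot":[0,0,0],"fingers":1},
    {"dp":[0,0,4],"delta_rot":[0,0,0],"fingers":1},
    {"dp":[0,0,4],"delta_rot":[0,0,0],"fingers":1},
    {"dp":[0,0,3],"delta_rot":[0,0,0],"fingers":1},
    {"dp":[0,0,1.5],"delta_rot":[0,0,0],"fingers":1},
    {"dp":[0,0,1.4],"delta_rot":[0,0,0],"fingers":1},
    {"dp":[0,0,0],"delta_rot":[0,0,0],"fingers":1}
  ]
}}

```text
clock: 5.25
ee_pos: [0.5543, 0.1899, 0.0879]
tool_rot: [3.141, 0.001, 0.282]
ft_force: [0.0, -0.1, -0.6]
gripper_width: 0.0855
grip_force: 0.0
```

Call:
{"api": "step_arm", "payload": {
  "plan": [
    {"dp":[0,0,0],"delta_rot":[0,0,0],"fingers":0},
    {"dp":[0,0,0],"delta_rot":[0,0,0],"fingers":0},
    {"dp":[0,0,0],"delta_rot":[0,0,0],"fingers":0},
    {"dp":[0,0,0],"delta_rot":[0,0,0],"fingers":0},
    {"dp":[0,0,0],"delta_rot":[0,0,0],"fingers":0},
    {"dp":[0,0,0],"delta_rot":[0,0,0],"fingers":0},
    {"dp":[0,0,0],"delta_rot":[0,0,0],"fingers":0},
    {"dp":[0,0,0],"delta_rot":[0,0,0],"fingers":0}
  ]
}}

```text
clock: 6.25
ee_pos: [0.5546, 0.1901, 0.0887]
tool_rot: [-3.141, -0.001, 0.283]
ft_force: [-0.6, 0.3, 2.1]
gripper_width: 0.0113
grip_force: 58.6
```

Call:
{"api": "step_arm", "payload": {
  "plan": [
    {"dp":[0,0,-1.5],"delta_rot":[0,0,0],"fingers":0},
    {"dp":[0,0,-2.5],"delta_rot":[0,0,0],"fingers":0},
    {"dp":[0,0,-3],"delta_rot":[0,0,0],"fingers":0},
    {"dp":[0,0,-3],"delta_rot":[0,0,0],"fingers":0},
    {"dp":[0,0,-1.2],"delta_rot":[0,0,8.1],"fingers":0},
    {"dp":[0,0,0],"delta_rot":[0,0,8.1],"fingers":0},
    {"dp":[-1.5,4.0,0],"delta_rot":[0,0,0],"fingers":0},
    {"dp":[-1.5,4.2,0],"delta_rot":[0,0,0],"fingers":0},
    {"dp":[-1.5,4.2,0],"delta_rot":[0,0,0],"fingers":0},
    {"dp":[-1.5,4.2,0],"delta_rot":[0,0,0],"fingers":0}
  ]
}}

```text
clock: 7.5
ee_pos: [0.4936, 0.0226, 0.2007]
tool_rot: [-3.142, 0.0, 0.0]
ft_force: [-0.1, -1.0, -0.7]
gripper_width: 0.0113
grip_force: 58.6
```

Call:
{"api": "step_arm", "payload": {
  "plan": [
    {"dp":[-1,4.2,0],"delta_rot":[0,0,0],"fingers":0},
    {"dp":[-1,4.2,0],"delta_rot":[0,0,0],"fingers":0},
    {"dp":[-1,4.2,0],"delta_rot":[0,0,0],"fingers":0},
    {"dp":[-1,4.1,0],"delta_rot":[0,0,0],"fingers":0},
    {"dp":[0,0,0],"delta_rot":[0,0,0],"fingers":0},
    {"dp":[0,0,0],"delta_rot":[0,0,0],"fingers":0}
  ]
}}

```text
clock: 8.25
ee_pos: [0.4544, -0.143, 0.2005]
tool_rot: [-3.141, 0.0, -0.001]
ft_force: [0.0, -0.8, -0.3]
gripper_width: 0.0115
grip_force: 58.7
```

Run:
```python
from h import *
from workcell import *
o=get_obs();c=capture("wrist");print(o["ee_pos"],o["tool_rot"],o["joint_positions"].round(3))
s=capture("scene")
pickle.dump((o,c,s),open("w2.pkl","wb"))
g=cv2.cvtColor(c["frame"],cv2.COLOR_BGR2GRAY)
a=cv2.resize(c["frame"][60:360,170:470],None,fx=2,fy=2,interpolation=cv2.INTER_CUBIC)
cv2.imwrite("pics/w2.png",cv2.convertScaleAbs(a,alpha=1.5,beta=-10))
```

```text
[ 0.45435144 -0.14301823  0.20048873] [-3.14119342e+00  6.21838456e-05 -6.75557629e-04] [ 0.12  -0.298 -0.277 -0.    -1.591  1.45 ]
```

View pics/w2.png

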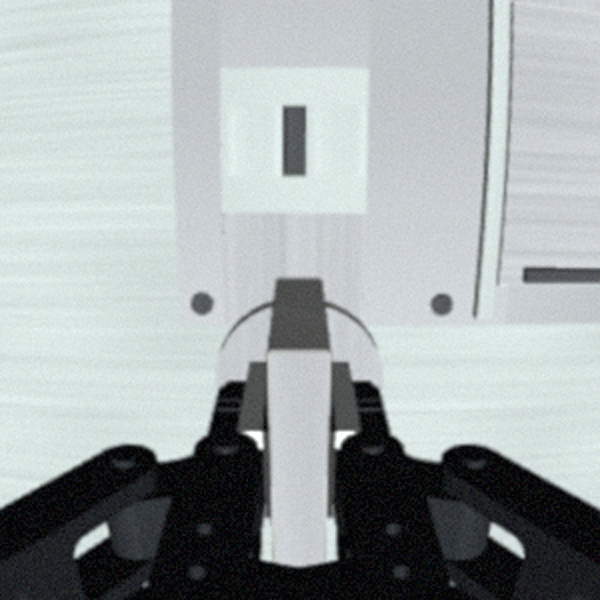

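The slot is at crop (294,140), dark and about 23x70 px. The held bow has its top front edge at crop row 349, its lower front edge at row 279 and the collar's front edge at row 302. Next I'll measure the slot and the key's offset in the hand.

Run:
```python
from h import *
o,c,s=pickle.load(open("w2.pkl","rb"))
g=cv2.cvtColor(c["frame"],cv2.COLOR_BGR2GRAY)
x0,y0,x1,y1=300,100,335,160
G=cv2.resize(g[y0:y1,x0:x1],None,fx=4,fy=4,interpolation=cv2.INTER_CUBIC)
cs,_=cv2.findContours((G<95).astype(np.uint8),0,1)
k=max(cs,key=cv2.contourArea);box=cv2.boxPoints(cv2.minAreaRect(k))/4+[x0-.375,y0-.375]
W=np.array([wplane(c,o,p,.09)[:2] for p in box]);print(box.round(1).tolist(),W.round(4).tolist())
cen=W.mean(0);e=[W[1]-W[0],W[2]-W[1]];print([np.linalg.norm(v) for v in e]);L=max(e,key=np.linalg.norm)
print("key",cen,"yaw",np.arctan2(L[1],L[0]))
# plate
cs,_=cv2.findContours((cv2.GaussianBlur(g,(3,3),0)[80:180,270:365]>141).astype(np.uint8),0,1)
k=max(cs,key=cv2.contourArea);b=cv2.boxPoints(cv2.minAreaRect(k))+[270,80]
W=np.array([wplane(c,o,p,.09)[:2] for p in b]);print("plate",W.round(4).tolist(),W.mean(0))
T=o["ee_pos"]
col=g[180:245,319].astype(int);print(col.tolist())
for r,dz in((234.5,.0385),(199.5,-.0085),(211,-.0085)): print(r,(wplane(c,o,(319.5,r),T[2]+dz)-T).round(4))
```

```text
[[311.0, 146.9], [311.4, 113.0], [322.3, 113.1], [321.9, 147.0]] [[0.497, -0.1375], [0.5249, -0.1379], [0.5248, -0.1467], [0.4969, -0.1464]]
[np.float64(0.027913379761718912), np.float64(0.008793600161029211)]
key [ 0.51091533 -0.14209752] yaw -0.015045741937266804
plate [[0.47, -0.1024], [0.5528, -0.1044], [0.5527, -0.1804], [0.4699, -0.1821]] [ 0.51132771 -0.14234378]
[146, 143, 146, 145, 144, 147, 149, 145, 145, 148, 147, 145, 145, 146, 145, 146, 142, 142, 125, 93, 62, 59, 58, 57, 60, 57, 63, 64, 62, 63, 59, 61, 63, 62, 64, 63, 56, 63, 64, 62, 60, 61, 56, 58, 56, 59, 63, 58, 60, 61, 55, 56, 59, 58, 82, 112, 132, 140, 138, 137, 138, 140, 140, 138, 138]
234.5 [ 0.0298 -0.0011  0.0385]
199.5 [ 0.0288 -0.0012 -0.0085]
211 [ 0.0226 -0.0012 -0.0085]
```

Call:
{"api": "step_arm", "payload": {
  "plan": [
    {"dp":[2.9,-0.09,0],"delta_rot":[0,0,0.4],"fingers":0},
    {"dp":[2.8,-0.09,0],"delta_rot":[0,0,0.4],"fingers":0},
    {"dp":[0,0,2],"delta_rot":[0,0,0],"fingers":0},
    {"dp":[0,0,2],"delta_rot":[0,0,0],"fingers":0},
    {"dp":[0,0,0.5],"delta_rot":[0,0,0],"fingers":0},
    {"dp":[0,0,0.3],"delta_rot":[0,0,0],"fingers":0},
    {"dp":[0,0,0.3],"delta_rot":[0,0,0],"fingers":0},
    {"dp":[0,0,0.3],"delta_rot":[0,0,0],"fingers":0},
    {"dp":[0,0,0],"delta_rot":[0,0,0],"fingers":0}
  ]
}}

```text
clock: 9.48
ee_pos: [0.5114, -0.1415, 0.1462]
tool_rot: [-3.141, 0.0, -0.014]
ft_force: [0.5, 0.4, -1.3]
gripper_width: 0.0112
grip_force: 58.8
```

Run:
```python
from workcell import *
o=get_obs();print(o["ee_pos"],o["tool_rot"],o["ft_force"],o["moment"])
```

```text
[ 0.51140409 -0.14148091  0.14623487] [-3.14142440e+00  7.85377971e-05 -1.41282612e-02] [ 0.47375151  0.42627854 -1.34381089] [ 0.00979997 -0.01109663 -0.03817298]
```

No contact force with the tip about 4 mm below the plate, so the bit is in the slot. I'll go on down.

Call:
{"api": "step_arm", "payload": {
  "plan": [
    {"dp":[0,0,0.4],"delta_rot":[0,0,0],"fingers":0},
    {"dp":[0,0,0.4],"delta_rot":[0,0,0],"fingers":0},
    {"dp":[0,0,0.5],"delta_rot":[0,0,0],"fingers":0},
    {"dp":[0,0,0.5],"delta_rot":[0,0,0],"fingers":0},
    {"dp":[0,0,0],"delta_rot":[0,0,0],"fingers":0}
  ]
}}

```text
clock: 10.1
ee_pos: [0.5112, -0.1414, 0.1276]
tool_rot: [-3.141, 0.001, -0.014]
ft_force: [-0.5, 0.3, -1.9]
gripper_width: 0.0113
grip_force: 58.8
```

Call:
{"api": "step_arm", "payload": {
  "plan": [
    {"dp":[0,0,0.5],"delta_rot":[0,0,0],"fingers":0},
    {"dp":[0,0,0.5],"delta_rot":[0,0,0],"fingers":0},
    {"dp":[0,0,0.5],"delta_rot":[0,0,0],"fingers":0},
    {"dp":[0,0,0.5],"delta_rot":[0,0,0],"fingers":0},
    {"dp":[0,0,0.2],"delta_rot":[0,0,0],"fingers":0},
    {"dp":[0,0,0],"delta_rot":[0,0,0],"fingers":0}
  ]
}}

```text
clock: 10.85
ee_pos: [0.5114, -0.1415, 0.1062]
tool_rot: [3.142, 0.0, -0.014]
ft_force: [0.4, -0.4, -1.2]
gripper_width: 0.0116
grip_force: 58.8
```

Call:
{"api": "step_arm", "payload": {
  "plan": [
    {"dp":[0,0,0.1],"delta_rot":[0,0,0],"fingers":0},
    {"dp":[0,0,0.1],"delta_rot":[0,0,0],"fingers":0},
    {"dp":[0,0,0.08],"delta_rot":[0,0,0],"fingers":0},
    {"dp":[0,0,0],"delta_rot":[0,0,0],"fingers":0}
  ]
}}

```text
clock: 11.35
ee_pos: [0.5116, -0.1415, 0.1037]
tool_rot: [-3.142, -0.0, -0.014]
ft_force: [-0.5, -0.2, -0.2]
gripper_width: 0.0118
grip_force: 59.1
```

Call:
{"api": "step_arm", "payload": {
  "plan": [
    {"dp":[0,0,0.06],"delta_rot":[0,0,0],"fingers":0},
    {"dp":[0,0,0],"delta_rot":[0,0,0],"fingers":0},
    {"dp":[0,0,0],"delta_rot":[0,0,0],"fingers":0}
  ]
}}

```text
clock: 11.72
ee_pos: [0.5116, -0.1415, 0.1036]
tool_rot: [3.141, -0.001, -0.014]
ft_force: [-2.9, 2.0, 4.9]
gripper_width: 0.0111
grip_force: 59.6
```

Seated: contact force is about 5 N, with the TCP within 0.1 mm of the expected 0.1035. Turning clockwise now.

Call:
{"api": "step_arm", "payload": {
  "plan": [
    {"dp":[0,0,0],"delta_rot":[0,0,7],"fingers":0},
    {"dp":[0,0,0],"delta_rot":[0,0,7],"fingers":0},
    {"dp":[0,0,0],"delta_rot":[0,0,7],"fingers":0},
    {"dp":[0,0,0],"delta_rot":[0,0,7],"fingers":0},
    {"dp":[0,0,0],"delta_rot":[0,0,7],"fingers":0},
    {"dp":[0,0,0],"delta_rot":[0,0,7],"fingers":0}
  ]
}}

```text
clock: 12.48
ee_pos: [0.5117, -0.142, 0.1036]
tool_rot: [3.141, -0.001, -0.751]
ft_force: [-2.8, -1.0, 4.7]
gripper_width: 0.0114
grip_force: 59.6
```

Call:
{"api": "step_arm", "payload": {
  "plan": [
    {"dp":[0,0,0],"delta_rot":[0,0,7],"fingers":0},
    {"dp":[0,0,0],"delta_rot":[0,0,7],"fingers":0},
    {"dp":[0,0,0],"delta_rot":[0,0,7],"fingers":0},
    {"dp":[0,0,0],"delta_rot":[0,0,7],"fingers":0},
    {"dp":[0,0,0],"delta_rot":[0,0,7],"fingers":0},
    {"dp":[0,0,0],"delta_rot":[0,0,7],"fingers":0},
    {"dp":[0,0,0],"delta_rot":[0,0,4],"fingers":0},
    {"dp":[0,0,0],"delta_rot":[0,0,4],"fingers":0},
    {"dp":[0,0,0],"delta_rot":[0,0,0],"fingers":0}
  ]
}}

```text
clock: 13.6
ee_pos: [0.5109, -0.1424, 0.1037]
tool_rot: [3.14, -0.002, -1.621]
ft_force: [-5.8, -2.2, 6.9]
gripper_width: 0.0113
grip_force: 59.9
```

Run:
```python
from workcell import *
o=get_obs();print(o["ee_pos"],o["tool_rot"],o["ft_force"],o["moment"],o["joint_positions"].round(2))
```

```text
[ 0.51085579 -0.1424358   0.10369802] [ 3.14048101e+00 -1.85157340e-03 -1.62071355e+00] [-5.80529789 -2.23307413  6.85189266] [-0.52746103  1.85935009  0.0473984 ] [ 0.11 -0.12 -0.31  0.   -1.39 -0.16]
```

Call:
{"api": "step_arm", "payload": {
  "plan": [
    {"dp":[0,0,0],"delta_rot":[0,0,2],"fingers":0},
    {"dp":[0,0,0],"delta_rot":[0,0,2],"fingers":0},
    {"dp":[0,0,0],"delta_rot":[0,0,0],"fingers":0},
    {"dp":[0,0,0],"delta_rot":[0,0,0],"fingers":0},
    {"dp":[0,0,0],"delta_rot":[0,0,0],"fingers":0}
  ]
}}

```text
clock: 14.22
ee_pos: [0.5107, -0.1423, 0.1037]
tool_rot: [3.14, -0.002, -1.69]
ft_force: [-5.4, -1.7, 6.1]
gripper_width: 0.0111
grip_force: 60.0
```

Run:
```python
from h import *
from workcell import *
o=get_obs();print(o["ee_pos"],o["tool_rot"],o["ft_force"],o["moment"])
c=capture("top");d=pickle.load(open("cams.pkl","rb"))
print(cv2.absdiff(c["frame"],d["top"]["frame"])[195:255,375:428].mean())
cv2.imwrite("pics/t2.png",cv2.resize(c["frame"][110:270,290:450],None,fx=3.5,fy=3.5))
pickle.dump(c,open("t2.pkl","wb"))
```

```text
[ 0.51073425 -0.14234755  0.10370309] [ 3.14031009e+00 -1.76487349e-03 -1.68974412e+00] [-5.44167796 -1.74989028  6.12056972] [-0.35140682  2.02590428  0.07901272]
29.767400419287213
```

View pics/t2.png

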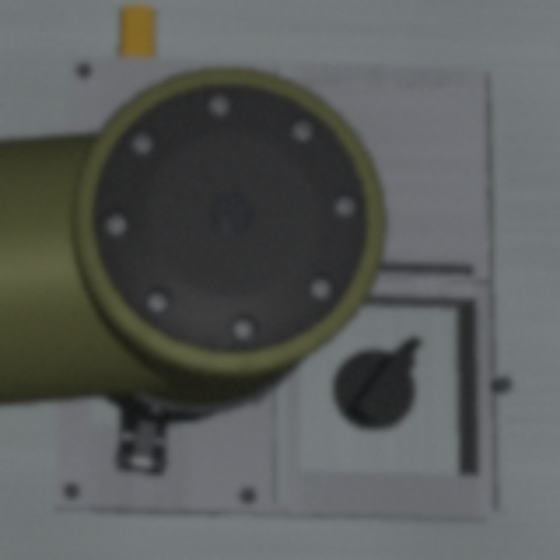

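The shutter is open. The knob's axis shows at crop (375,390), its nose at (418,342) and the stud at (501,384). I'll release the key, rise, and move for a closer look at the knob.

Call:
{"api": "step_arm", "payload": {
  "plan": [
    {"dp":[0,0,0],"delta_rot":[0,0,0],"fingers":0.6},
    {"dp":[0,0,0],"delta_rot":[0,0,0],"fingers":0.6},
    {"dp":[0,0,0],"delta_rot":[0,0,0],"fingers":0.6},
    {"dp":[0,0,0],"delta_rot":[0,0,0],"fingers":0.6},
    {"dp":[0,0,-1],"delta_rot":[0,0,0],"fingers":0.6},
    {"dp":[0,0,-3],"delta_rot":[0,0,0],"fingers":0.6},
    {"dp":[0,0,-5],"delta_rot":[0,0,0],"fingers":0.6},
    {"dp":[0,0,-4],"delta_rot":[0,0,0],"fingers":0.6}
  ]
}}

```text
clock: 15.28
ee_pos: [0.5116, -0.1417, 0.2359]
tool_rot: [-3.139, -0.0, -1.69]
ft_force: [0.3, -0.1, -0.2]
gripper_width: 0.0514
grip_force: 0.0
```

Run:
```python
from h import *
from workcell import *
c=pickle.load(open("t2.pkl","rb"))
k=plane(c,(290+375/3.5,110+390/3.5),.074);n=plane(c,(290+418/3.5,110+342/3.5),.083);s=plane(c,(290+501/3.5,110+384/3.5),.102)
print(k,n,s); v=(n-k)[:2]; print("knob cw",-np.arctan2(v[1],v[0]),np.linalg.norm(v))
o=get_obs();print(o["ee_pos"],togo([.51,-.24,.227],o),o["tool_rot"])
```

```text
[ 0.50510297 -0.28746273  0.074     ] [ 0.5344087 -0.3121377  0.083    ] [ 0.50768278 -0.35662593  0.102     ]
knob cw 0.6998220580567757 0.0383103043642332
[ 0.51163698 -0.14167687  0.23590052] [ 9.78 -1.    0.89] [-3.13942923e+00 -1.49700000e-04 -1.68955180e+00]
```

Call:
{"api": "step_arm", "payload": {
  "plan": [
    {"dp":[4.1,0.9,0],"delta_rot":[0,0,0],"fingers":0.6},
    {"dp":[4.1,0.9,0.5],"delta_rot":[0,0,0],"fingers":0.6},
    {"dp":[4.0,0.8,2],"delta_rot":[0,0,0],"fingers":0.6},
    {"dp":[0,0,0],"delta_rot":[0,0,-9.5],"fingers":0.6},
    {"dp":[0,0,0],"delta_rot":[0,0,-9.5],"fingers":0.6},
    {"dp":[0,0,0],"delta_rot":[0,0,-9.5],"fingers":0.6},
    {"dp":[0,0,0],"delta_rot":[0,0,-9.5],"fingers":0.6},
    {"dp":[0,0,0],"delta_rot":[0,0,-9.5],"fingers":0.6},
    {"dp":[0,0,0],"delta_rot":[0,0,-9],"fingers":0.6},
    {"dp":[0,0,0],"delta_rot":[0,0,0],"fingers":0.6}
  ]
}}

```text
clock: 16.52
ee_pos: [0.4713, -0.2596, 0.2086]
tool_rot: [-3.141, -0.001, -0.705]
ft_force: [-0.0, 0.5, 1.4]
gripper_width: 0.0514
grip_force: 0.0
```

Run:
```python
from h import *
from workcell import *
o=get_obs();c=capture("wrist");print(o["ee_pos"],o["tool_rot"])
pickle.dump((o,c),open("w3.pkl","wb"))
a=cv2.resize(c["frame"][40:300,120:460],None,fx=2.3,fy=2.3,interpolation=cv2.INTER_CUBIC)
cv2.imwrite("pics/w3.png",cv2.convertScaleAbs(a,alpha=1.6))
```

```text
[ 0.4713314  -0.25955765  0.20860193] [-3.14126345e+00 -6.77878891e-04 -7.04735391e-01]
```

View pics/w3.png

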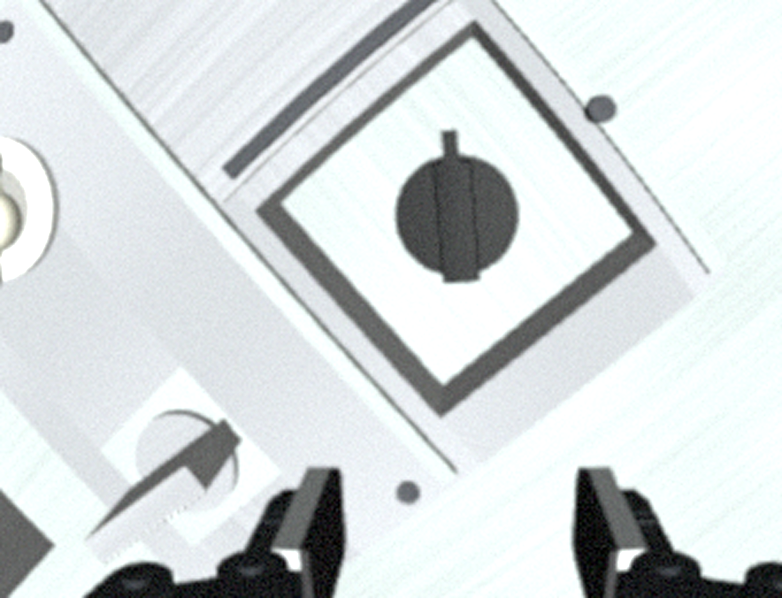

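The crop shows the knob bar from its nose at (449,130) to its tail at (462,280), with its axis at about (457,220). The stud is at (600,108), and the key stands seated and turned on its plate.

Run:
```python
from h import *
o,c=pickle.load(open("w3.pkl","rb"))
f=lambda x,y,z:wplane(c,o,(120+x/2.3,40+y/2.3),z)
n,t,a,s=f(449,130,.083),f(462,280,.085),f(457,220,.085),f(600,104,.102)
v=(n-t)[:2];w=(s-a)[:2];print(n,t,a,s,"len",np.linalg.norm(v),"nose yaw",np.arctan2(v[1],v[0]),"stud dir",np.arctan2(w[1],w[0]),np.linalg.norm(w))
print(togo([a[0],a[1],o["ee_pos"][2]],o))
```

```text
[ 0.53816634 -0.31252881  0.083     ] [ 0.49178638 -0.27945384  0.085     ] [ 0.51045398 -0.2928474   0.085     ] [ 0.51136163 -0.35900675  0.102     ] len 0.05696538484127631 nose yaw -0.6194842342492884 stud dir -1.557077983803667 0.06616557132989934
[5.14 0.   0.  ]
```

Call:
{"api": "step_arm", "payload": {
  "plan": [
    {"dp":[2.6,0,0],"delta_rot":[0,0,0],"fingers":0.6},
    {"dp":[2.5,0,0],"delta_rot":[0,0,0],"fingers":0.6},
    {"dp":[0,0,3],"delta_rot":[0,0,-4.9],"fingers":0.6},
    {"dp":[0,0,4],"delta_rot":[0,0,0],"fingers":0.6},
    {"dp":[0,0,3],"delta_rot":[0,0,0],"fingers":0.6},
    {"dp":[0,0,2.5],"delta_rot":[0,0,0],"fingers":0.6},
    {"dp":[0,0,1.2],"delta_rot":[0,0,0],"fingers":0.6},
    {"dp":[0,0,1.1],"delta_rot":[0,0,0],"fingers":0.6},
    {"dp":[0,0,0],"delta_rot":[0,0,0],"fingers":0.6}
  ]
}}

```text
clock: 17.7
ee_pos: [0.51, -0.2925, 0.0597]
tool_rot: [3.141, 0.001, -0.619]
ft_force: [-0.3, 0.3, 0.1]
gripper_width: 0.0509
grip_force: 0.0
```

Call:
{"api": "step_arm", "payload": {
  "plan": [
    {"dp":[0,0,0],"delta_rot":[0,0,0],"fingers":0},
    {"dp":[0,0,0],"delta_rot":[0,0,0],"fingers":0},
    {"dp":[0,0,0],"delta_rot":[0,0,0],"fingers":0},
    {"dp":[0,0,0],"delta_rot":[0,0,0],"fingers":0},
    {"dp":[0,0,0],"delta_rot":[0,0,0],"fingers":0},
    {"dp":[0,0,0],"delta_rot":[0,0,0],"fingers":0}
  ]
}}

```text
clock: 18.45
ee_pos: [0.511, -0.2921, 0.061]
tool_rot: [-3.14, -0.002, -0.617]
ft_force: [1.1, 5.4, 4.7]
gripper_width: 0.013
grip_force: 61.5
```

Call:
{"api": "step_arm", "payload": {
  "plan": [
    {"dp":[0,0,0],"delta_rot":[0,0,7],"fingers":0},
    {"dp":[0,0,0],"delta_rot":[0,0,7],"fingers":0},
    {"dp":[0,0,0],"delta_rot":[0,0,7],"fingers":0},
    {"dp":[0,0,0],"delta_rot":[0,0,7],"fingers":0},
    {"dp":[0,0,0],"delta_rot":[0,0,7],"fingers":0},
    {"dp":[0,0,0],"delta_rot":[0,0,7],"fingers":0},
    {"dp":[0,0,0],"delta_rot":[0,0,7],"fingers":0},
    {"dp":[0,0,0],"delta_rot":[0,0,6.5],"fingers":0},
    {"dp":[0,0,0],"delta_rot":[0,0,0],"fingers":0},
    {"dp":[0,0,0],"delta_rot":[0,0,0],"fingers":0}
  ]
}}

```text
clock: 19.7
ee_pos: [0.5098, -0.2927, 0.061]
tool_rot: [3.141, -0.0, -1.587]
ft_force: [-4.3, 3.9, 8.0]
gripper_width: 0.0125
grip_force: 61.7
```

Call:
{"api": "step_arm", "payload": {
  "plan": [
    {"dp":[0,0,0],"delta_rot":[0,0,0],"fingers":0.6},
    {"dp":[0,0,0],"delta_rot":[0,0,0],"fingers":0.6},
    {"dp":[0,0,0],"delta_rot":[0,0,0],"fingers":0.6},
    {"dp":[0,0,0],"delta_rot":[0,0,0],"fingers":0.6},
    {"dp":[0,0,-1],"delta_rot":[0,0,0],"fingers":0.6},
    {"dp":[0,0,-4],"delta_rot":[0,0,0],"fingers":0.6},
    {"dp":[0,0,-5],"delta_rot":[0,0,0],"fingers":0.6},
    {"dp":[0,0,-5],"delta_rot":[0,0,0],"fingers":0.6},
    {"dp":[-5,0,0],"delta_rot":[0,0,0],"fingers":0.6},
    {"dp":[0,0,0],"delta_rot":[0,0,0],"fingers":0.6}
  ]
}}

```text
clock: 20.95
ee_pos: [0.5115, -0.2406, 0.2118]
tool_rot: [-3.139, 0.0, -1.584]
ft_force: [0.6, -1.0, 0.4]
gripper_width: 0.0514
grip_force: 0.0
```

Run:
```python
from h import *
from workcell import *
o=get_obs();c=capture("wrist");print(o["ee_pos"],o["tool_rot"])
pickle.dump((o,c),open("w4.pkl","wb"))
a=cv2.resize(c["frame"][0:300,60:460],None,fx=2,fy=2,interpolation=cv2.INTER_CUBIC)
cv2.imwrite("pics/w4.png",cv2.convertScaleAbs(a,alpha=1.5))
```

```text
[ 0.51147358 -0.24058742  0.21178951] [-3.13862047e+00  2.24675556e-04 -1.58383182e+00]
```

View pics/w4.png

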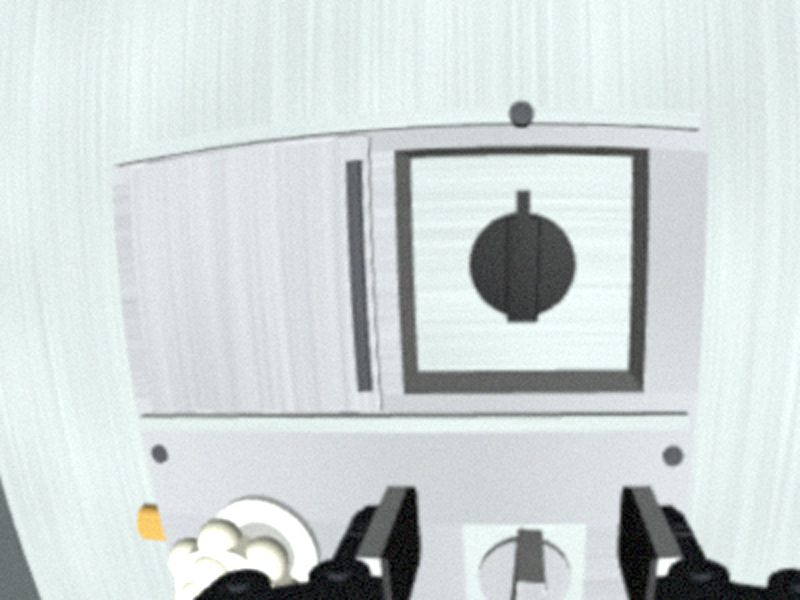

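The knob's nose at (523,195) points straight at the stud at (521,112). The shutter is open, the key stands turned on its plate at (527,570), and the robot is clear of everything.

```bash
python3 -c "
from workcell import *
print(finish_job())"
```

```text
the job is handed in; nothing more can be done
None
```

The job is handed in at about 21 s: the winged key is left seated and turned in the lock, the shutter is open, and the knob's nose points at the stud. No verdict came back from the hand-in, and the arm never went near the jar, the spray gun, the rose or the other key.

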